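# Hook down the cup bin flap and put the cup on the stack

## Robot

A 7-joint arm with a two-finger parallel gripper is mounted at the origin on the work surface. World frame = base frame: x ahead of the robot, y to its left, z up, the work surface at z = 0. Lengths are in m, angles in rad, forces in N, time in s.
With the tool pointing down it reaches from about 0.4 to 0.875 m from the base axis. Payload 6.5 kg.
Tool frame: the origin (TCP) lies at the centre of the arm's flange, where the gripper is bolted on; the fingertips stand 173 mm ahead of it and the grasp point (between the pads) lies 155 mm ahead of it; z points along the fingers, x is the direction in which the jaws open and shut, and the axes are right-handed (so a half turn about z gives the same grasp; the last joint's range is limited). The gripper opens to 85 mm and grips with 20 to 120 N. Pads are 22 mm wide; open, the fingers measure 114 mm over their backs; the gripper's body (76 mm by 85 mm) begins 54 mm behind the grasp point. The pads swing forward as they close: fully open they stand 13 mm farther back than shut.
Start: joints at [1.279, 0.536, -0.004, 1.538, 0.003, 1.067, -0.071], TCP at [0.146, -0.633, 0.405] pointing down, gripper open.
Joint ranges: [-2.7, 2.7], [-0.37, 2.16], [-1.27, 1.26], [0.24, 2.4], [-1.31, 4.45], [0.19, 1.91], [-2.76, 2.76]. Speed limits (rad/s): [2.39, 2.39, 3.14, 3.14, 3.14, 3.14, 3.14].

## Interface

Orientations are given as [roll, pitch, yaw] about the fixed x, y, z axes, in that order (R = Rz(yaw) Ry(pitch) Rx(roll)).
In Python, from workcell import arm gives the robot as it stands.
- The arm moves only by the tool move_arm, never from a script. Its argument "series" is a list that holds one entry, the list of rows, each a list of 7 numbers: the shift along the tool's x, y, z in m, then the turn, a rotation vector about the tool's x, y, z in degrees, then the closure in counts, from 0 (fully open) to 255 (shut). A call has exactly 10 rows; each row shifts and turns the commanded pose from where the row before left it, along the tool's axes as they then stand; what a row does not reach is not made up. A row lasts 1/8 s, in which the tool goes at most 62.5 mm and 10.7 degrees, less where a joint would pass 70% of its speed; a pose out of reach is approached as far as the arm can. A call with a gripper value outside its range is refused whole. The fingers move at their own pace and stop on an object; "squeeze" is the grip in N (left out, the last holds). Time passes only in rows, so rows that do not move let the fingers close, or fill a call up. It gives the time, the measured TCP pose, the force and the opening at its end, in the units of the state.
- arm.observe(): the state, without advancing time (a new reading comes with each control period).
- arm.read_camera(name): name is "side" or "top"; returns the picture (400x640x3 uint8, blue, green, red); there is no depth.
- arm.get_calibration(name): a dict with "camera_matrix" (3x3 intrinsics, pixels), "rvec" (rotation vector, rad) and "tvec" (3), from world to camera coordinates, as OpenCV has them. Camera axes: x right, y down, z forward; pixel columns grow to the right and rows downward; lengths in m; the calibration is good to about 2 mm. A picture is of the moment at which its call begins. get_calibration takes no time and is no camera call.
- arm.job_done(): hands the job in, once; it reports no verdict.
Trained networks look in the newest picture that a camera, given by its name, has taken for a name from the list of things; names that differ only in an ending like _2 or _b are one class to them, and where a whole thing is asked for, a point or a joint stands for the part that bears it (a point fixed in the world has none). Each returns a list of dicts, best first, with "conf" (0 to 1); they miss things now and then, are a little off and sometimes report something else, mostly with a low value. They report only what shows in the picture. A call takes as long as a camera call. They do not tell look-alikes from the thing itself.
- arm.look_for(camera, query): "xyz" ([x, y, z] in m, in the coordinates of the camera as it stood for that picture, good to about 4 mm: the middle of the surface that is visible of it).
The state is a dict: "clock": time; "joint_pos": joint angles; "joint_vel": joint speeds; "effort": joint torques, N m; "eef_pos": TCP position; "ee_rot": TCP orientation; "force": force on the tool from outside, world axes, zero at the start; "ft_torque": the same for the moment, N m; "finger_gap": opening from 0.0 (shut) to 1.0 (fully open).
Only numpy, scipy, OpenCV 4.12 (cv2) and the standard library are available. Lean on these libraries where they do the work, as an engineer would, in place of code of your own. Each camera call takes 0.05 s, during which the arm holds its last target. There are 200 camera calls.

## Task

With the hooked rod, catch the metal eye on the cup bin's flap and gently swing the flap all the way down, without touching the flap with the hand, then lay the rod back flat on the table. Then nest the loose tapered cup from the table into the upright cup that stands inside the bin, fully seated, and leave everything else where it is.

Things in the scene. Friction and masses are not known exactly. Their poses are not given: they have to be found in the camera images.
- rod_grip (a point): Centre of the hooked rod's wooden handle (130 x 20 mm, 28 mm high), lying flat on the table, this point 14 mm up. x runs along the rod to its hook, z up. A 7 mm aluminium shaft at this point's height ends 165 mm along x in a flat hook: a cross piece 36 mm to the -y side, then a tip leaning back 12 mm towards the handle (tip 44 mm to the -y side). About 0.12 kg
- rod_hook (a point): Middle of the hook's cross piece: 165 mm along x and 20 mm to the -y side of the handle's centre, same axes. This is the part that goes through the eye
- flap_eye (a point): Centre of the steel eye, a ring standing on the middle of the flap's free (upper) edge and moving with it: hole 32 mm across, wire 6 mm. The hole's axis is y, parallel to the hinge, so a hook enters sideways and stays in as the flap swings. 200 mm from the hinge line
- flap_hinge (a point): Middle of the flap's hinge line, above the bin's front wall, 130 mm over the table. x points level into the bin, y along the hinge, z up (same axes as the bin). The line from here to the eye leans 52 degrees above +x when the flap is shut, and is almost level towards -x when it is down
- flap (a joint): Angle of the white flap (180 mm long, 262 wide, 5 thick) of the cup bin: 0 shut, sloping back over the bin; grows as it swings up and over towards -x of flap_hinge; 2.2 rad fully down, at its stop. Stiff hinge: it stays where it is left; 1 to 3 N at the eye move it. Starts shut or ajar (up to 0.25)
- bin: Cup bin fixed to the table, origin under its centre, x towards its back (hinge at x = -73 mm), z up: 140 mm deep, 270 wide; front wall 130 mm high, back wall 250 mm, at x = 62 to 70 mm; side cheeks slope between them. Inner floor 45 mm above the table, 258 mm wide, 126 deep. Open above once the flap is down
- cup_mid (a point): Centre (45 mm up) of the loose white tapered cup without handle, standing upright on the table among other things: 90 mm high, 64 mm across the rim, 38 mm across the base, walls 2.5 mm, open at the top, its inner floor 34 mm above its underside (thick foot), 0.04 kg
- bincup_mid (a point): Centre (45 mm up) of the identical cup standing upright on the inner floor of the bin (hidden by the flap until it is down). A cup nested in it comes to sit on its inner floor, 34 mm higher
- mug: Bystander: white mug with handle (towards its +y), 76 mm across, 85 mm high, origin under its centre; may stand next to the cup
- jar: Bystander: closed jar, 68 mm across, 85 mm high, origin under its centre; may stand next to the cup
- carton: Bystander: small carton 40 x 40 x 70 mm high standing in the bin, origin under its centre
- phone: Bystander: phone 75 x 155 x 9 mm lying in front of the bin, origin under its centre
- case: Bystander: flat case 75 x 100 x 26 mm lying in front of the bin, origin under its centre
- bottle: Bystander: water bottle 64 mm across, 200 mm high, origin under its centre
Not all that is in view belongs to the job. What is shaped like the part that bears rod_grip but black is not meant.

How it is judged:
On the way, in this order (a step that is already met when the one before it is completed fails the run):
1. the rod's hook is in the eye while the flap is still up (distance between rod_hook and flap_eye below 0.025 m and value of joint flap below 0.6 rad), for 0.1 s.
2. the flap is drawn over with the hook still in the eye (distance between rod_hook and flap_eye below 0.032 m and value of joint flap above 1.2 rad), for 0.1 s.
3. the flap is fully down and the rod lies released on the table (value of joint flap above 2.08 rad and height (world z) of rod_grip below 0.022 m and height (world z) of rod_hook below 0.03 m and contact force between the fingers and rod below 0.2 N), for 0.2 s.
At the end, for the whole second after the job is handed in: The flap is fully down (within 0.12 rad of its stop), the rod lies flat on the table at rest, and the loose cup sits upright and at rest inside the bin's cup: centres within 8 mm in plan, 28 to 39 mm higher, both within 0.12 rad of upright, the lower one still standing on the bin's floor (value of joint flap above 2.08 rad and height (world z) of rod_grip below 0.022 m and height (world z) of rod_hook below 0.03 m and linear speed of each of rod, cup below 0.03 m/s and horizontal distance between cup_mid and bincup_mid below 0.008 m and z of cup_mid in the frame of bincup_mid between 0.028 and 0.039 m and angle between each of cup_mid, bincup_mid's own z axis and vertical below 0.12 rad and height (world z) of bincup_mid between 0.08 and 0.1 m and x of bincup_mid in the frame of bin between -0.065 and 0.065 m and y of bincup_mid in the frame of bin between -0.13 and 0.13 m); the robot touches nothing.
It fails at once if the hand or arm presses on the flap (contact force between any of the fingers, the arm and flap above 1 N).
It fails at once if the flap is swung violently (velocity of joint flap above 2.5 rad/s).
It fails at once if a bystander is displaced by more than 40 mm or knocked over (distance of any of mug, jar, carton, phone, case, bottle from where it was at the start of the episode above 0.04 m or angle between any of mug, jar, carton, bottle's own z axis and vertical above 0.6 rad).
It also fails if it takes over 72 s, if anything falls off the work surface, if the arm or the gripper's body presses on something with over 40 N, if the wrist force passes 120 N, or if a joint passes its speed limit or range.

## Working session

There is one attempt and no reset: what is moved stays moved. The work goes in short steps, Python scripts to look and compute and a tool call to move; the robot and the scene stay as the last step left them, time stands still between calls to the robot, and variables do not carry over. Pictures are saved under pics/ and viewed, on a budget of 10 in all, crops included, one or two more only if the job needs it, and the job is handed in when it is done.

Besides the shell and the picture viewer there is one more tool, called after "Call:" as a command line: name --argument value ..., lists and objects as JSON in quotes. move_arm: Moves the arm, as the interface text tells. Its arguments: {"type":"object","properties":{"series":{"type":"array","items":{"type":"array","items":{"type":"array","items":{"type":"number"}}}},"squeeze":{"type":"number"}},"required":["series"]}

```bash
mkdir -p pics; ls
cat > h.py <<'E'
import numpy as np, cv2
from scipy.spatial.transform import Rotation as R
from workcell import arm
def cal(c):
    d=arm.get_calibration(c); K=np.array(d["camera_matrix"],float); Rm=cv2.Rodrigues(np.array(d["rvec"],float))[0]; return K,Rm,np.array(d["tvec"],float).ravel()
def world(c,p):
    K,Rm,t=cal(c); return Rm.T@(np.array(p)-t)
def px2w(c,u,v,z):
    K,Rm,t=cal(c); d=Rm.T@np.linalg.solve(K,[u,v,1.]); o=-Rm.T@t; return o+d*(z-o[2])/d[2]
def proj(c,P):
    K,Rm,t=cal(c); q=(Rm@np.atleast_2d(P).T).T+t; q=q@K.T; return q[:,:2]/q[:,2:]
def look(c,qs):
    for q in qs:
        for r in arm.look_for(c,q)[:3]:
            w=world(c,r["xyz"]); print(c,q,round(r["conf"],2),w.round(3),proj(c,w)[0].round())
E
python3 - <<'E'
from h import *
for c in("side","top"):
    cv2.imwrite(f"pics/{c}0.png",arm.read_camera(c)); K,Rm,t=cal(c); print(c,(-Rm.T@t).round(3))
    look(c,["rod_grip","flap_eye","flap","bin","cup_mid","mug","jar","phone","case","bottle"])
print(arm.observe())
E
```

```text
pics
side [0.184 0.901 1.116]
side rod_grip 0.63 [0.305 0.243 0.024] [373. 341.]
side rod_grip 0.51 [ 0.434 -0.228  0.026] [379. 208.]
side flap_eye 0.28 [ 0.768 -0.025  0.105] [257. 203.]
side flap 0.66 [0.581 0.343 0.239] [250. 284.]
side bin 0.69 [0.574 0.4   0.148] [244. 328.]
side cup_mid 0.77 [ 0.635 -0.265  0.07 ] [327. 176.]
side mug 0.89 [ 0.564 -0.375  0.056] [357. 165.]
side jar 0.71 [ 0.629 -0.154  0.062] [316. 199.]
side phone 0.74 [0.498 0.115 0.01 ] [321. 283.]
side case 0.75 [0.637 0.057 0.025] [286. 251.]
side bottle 0.62 [ 0.765 -0.025  0.105] [258. 203.]
top [ 0.339 -0.006  1.288]
top rod_grip 0.94 [ 0.434 -0.245  0.025] [396. 259.]
top rod_grip 0.76 [0.297 0.228 0.026] [231. 317.]
top flap_eye 0.62 [0.583 0.319 0.212] [179. 205.]
top flap 0.88 [0.575 0.317 0.215] [180. 208.]
top bin 0.96 [0.57  0.324 0.209] [178. 210.]
top mug 0.71 [ 0.559 -0.407  0.038] [449. 212.]
top jar 0.57 [ 0.624 -0.17   0.082] [367. 191.]
top jar 0.25 [0.64  0.05  0.027] [290. 194.]
top phone 0.65 [0.493 0.099 0.009] [276. 245.]
top case 0.74 [0.638 0.049 0.027] [290. 194.]
top bottle 0.82 [ 0.758 -0.039  0.128] [318. 143.]
top bottle 0.66 [0.567 0.326 0.208] [177. 211.]
{'clock': 1.1, 'joint_pos': array([ 1.27875158,  0.53637317, -0.00438754,  1.537891  ,  0.00261108,
        1.06729576, -0.07120001]), 'joint_vel': array([ 0.00120821,  0.00141107,  0.00011007, -0.00160474,  0.00104733,
        0.00076402,  0.00054742]), 'effort': array([ 5.99685718e-04, -5.83343983e+01,  1.04819119e+00, -2.59443015e+01,
        1.24790953e-02,  1.63928569e-03,  1.51477252e-05]), 'eef_pos': array([ 0.14555059, -0.63348946,  0.40471093]), 'ee_rot': array([ 3.14155053e+00, -4.14397907e-05, -1.34492045e+00]), 'force': array([ 0.0659974 , -0.62523256,  0.63328515]), 'ft_torque': array([-0.00887023,  0.00610451,  0.01550638]), 'finger_gap': 1.001460670043934}
```

Run:
```python
import cv2
a=cv2.imread("pics/top0.png");b=cv2.imread("pics/side0.png")
cv2.imwrite("pics/t1.png",cv2.resize(a[100:380,120:500],None,fx=2.1,fy=2.1,interpolation=cv2.INTER_CUBIC))
cv2.imwrite("pics/s1.png",cv2.resize(b[130:400,160:460],None,fx=2.2,fy=2.2,interpolation=cv2.INTER_CUBIC))
```

```text
(no output)
```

View pics/t1.png

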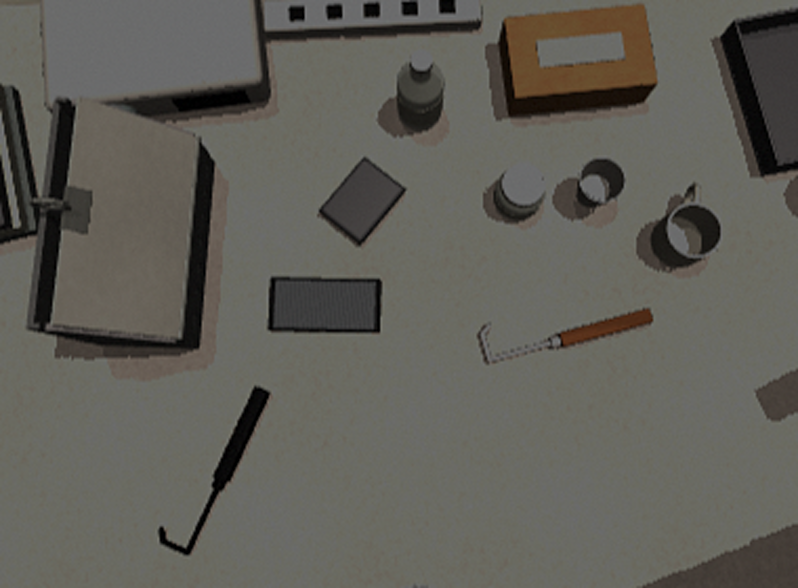

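View pics/s1.png

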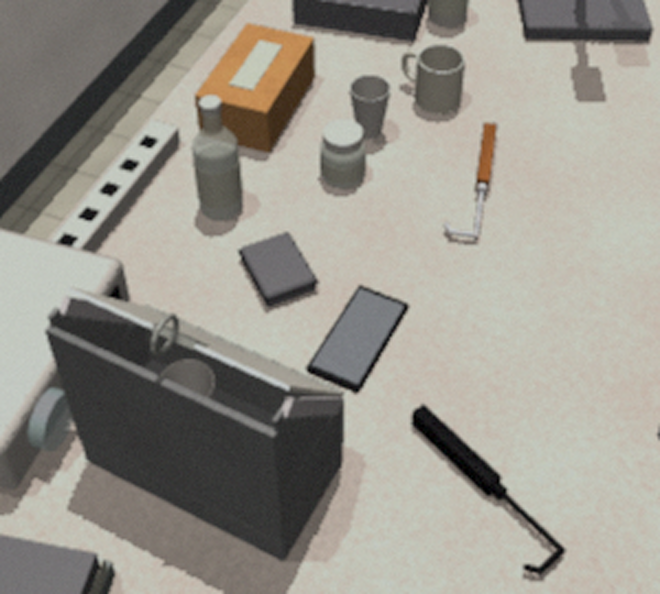

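Top view: wooden rod, handle at crop (652,316)-(558,342), hook to the left; black decoy at lower left. The bin's eye is at crop (48,203), with the front wall facing world -y. The side view shows the eye at crop (165,334), the cup at (370,105), and the back wall top at (50,318)-(275,432). Next I fit the bin and rod poses.

Run:
```python
from h import *
from scipy.optimize import least_squares
T=lambda u,v:(120+u/2.1,100+v/2.1); S=lambda u,v:(160+u/2.2,130+v/2.2)
obs=[("top",T(200,138),(-.07,-.135,.13)),("top",T(185,345),(-.07,.135,.13)),("top",T(213,163),(-.07,-.135,0)),("top",T(198,348),(-.07,.135,0)),
("side",S(50,318),(.07,-.135,.25)),("side",S(275,432),(.07,.135,.25)),("side",S(280,555),(.07,.135,0)),("side",S(342,455),(-.07,.135,0)),
("top",T(48,203),"e"),("side",S(165,334),"e")]
def f(p,full=False):
    Rz=R.from_euler('z',p[2]); r=[]
    for c,o,q in obs:
        if q=="e": a=np.radians(52)+p[3]; q=(-.073+.2*np.cos(a),0,.13+.2*np.sin(a))
        r+=list(proj(c,Rz.apply(q)+[p[0],p[1],0])[0]-o)
    return r
s=least_squares(f,[.57,.33,1.5,0.1],loss='soft_l1'); print(s.x,np.round(s.fun.reshape(-1,2),1).tolist())
p=s.x;a=np.radians(52)+p[3];Rz=R.from_euler('z',p[2])
print("eye",Rz.apply((-.073+.2*np.cos(a),0,.13+.2*np.sin(a)))+[p[0],p[1],0],"hinge",Rz.apply((-.073,0,.13))+[p[0],p[1],0])
# rod handle by colour
im=cv2.imread("pics/top0.png").astype(int); b,g,r=im[...,0],im[...,1],im[...,2]
m=((r-b>35)).astype(np.uint8); m[:210]=0; m[:, :340]=0
n,l,st,ce=cv2.connectedComponentsWithStats(m); i=1+np.argmax(st[1:,4]); 
rect=cv2.minAreaRect(np.argwhere(l==i)[:,::-1].astype(np.float32)); print(rect)
bx=cv2.boxPoints(rect); w=np.array([px2w("top",u,v,.022) for u,v in bx]); print(w.round(3).tolist(), w.mean(0))
A=px2w("top",*T(487,360),.014);C=px2w("top",*T(480,330),.014);print("elbow",A,"crossend",C)
h=w.mean(0); print("rodyaw by elbow",np.arctan2(A[1]-h[1],A[0]-h[0]),np.hypot(*(A-h)[:2]))
```

```text
[0.58453168 0.33180876 1.45953322 0.00340818] [[0.0, -1.9], [-3.8, -1.7], [3.2, -1.1], [1.0, 0.3], [0.3, 0.9], [-0.3, -0.4], [2.1, 1.0], [2.0, 1.6], [0.3, -0.4], [0.1, 0.2]]
eye [0.59003833 0.38109654 0.28802089] hinge [0.57642622 0.25926014 0.13      ]
((408.3649597167969, 255.51779174804688), (6.432599067687988, 44.10375213623047), 74.35774993896484)
[[0.437, -0.218, 0.022], [0.464, -0.343, 0.022], [0.446, -0.346, 0.022], [0.419, -0.221, 0.022]] [ 0.44154589 -0.28180255  0.022     ]
elbow [ 0.40536885 -0.11717515  0.014     ] crossend [ 0.44659983 -0.11045147  0.014     ]
rodyaw by elbow 1.7871091740786529 0.16855550626027757
```

```bash
cat >> h.py <<'E'
def plan(wps,start=None):
    """wps: list of (pos, psi_deg, nrows, closure); tool pointing down. Prints rows."""
    o=arm.observe(); p=np.array(o["eef_pos"]); M=R.from_euler('xyz',o["ee_rot"])
    if start: p=np.array(start[0]);M=R.from_euler('xyz',[180,0,start[1]],degrees=True)
    rows=[]
    for pos,psi,n,cl in wps:
        T=R.from_euler('xyz',[180,0,psi],degrees=True)
        for k in range(n):
            d=M.inv().apply((np.array(pos)-p)/(n-k)).round(4); w=((M.inv()*T).as_rotvec(degrees=True)/(n-k)).round(2)
            rows.append([*d.tolist(),*w.tolist(),cl]); p=p+M.apply(d); M=M*R.from_rotvec(w,degrees=True)
    for i in range(0,len(rows),10): print(str([rows[i:i+10]]).replace(" ","").replace("-0.0,","0,"))
    print(p.round(4),M.as_euler('xyz',degrees=True).round(2), len(rows))
E
python3 - <<'E'
from h import *
plan([((.434,-.248,.26),12.2,10,100),((.434,-.248,.178),12.2,4,150),((.434,-.248,.178),12.2,6,255)])
E
```

```text
[[[-0.0311,-0.0367,0.0145,0.0,0.0,-8.93,100],[-0.025,-0.0411,0.0145,0.0,0.0,-8.93,100],[-0.0183,-0.0445,0.0145,0.0,0.0,-8.92,100],[-0.0112,-0.0468,0.0145,0.0,0.0,-8.93,100],[-0.0038,-0.048,0.0144,0.0,0.0,-8.92,100],[0.0037,-0.048,0.0145,0.0,0.0,-8.93,100],[0.0111,-0.0469,0.0144,0.0,0.0,-8.92,100],[0.0182,-0.0446,0.0145,0.0,0.0,-8.93,100],[0.0249,-0.0412,0.0144,0.0,0.0,-8.92,100],[0.031,-0.0369,0.0145,0.0,0.0,-8.93,100]]]
[[[0.0,0,0.0205,0.0,0.0,0.0,150],[0.0,0,0.0205,0.0,0.0,0.0,150],[0.0,0,0.0205,0.0,0.0,0.0,150],[0.0,0,0.0205,0.0,0.0,0.0,150],[0.0,0,0,0.0,0.0,0.0,255],[0.0,0,0,0.0,0.0,0.0,255],[0.0,0,0,0.0,0.0,0.0,255],[0.0,0,0,0.0,0.0,0.0,255],[0.0,0,0,0.0,0.0,0.0,255],[0.0,0,0,0.0,0.0,0.0,255]]]
[ 0.434 -0.248  0.178] [180.    0.   12.2] 20
```

Call:
move_arm --series '[[[-0.031,-0.0367,0.0145,0,0,-8.93,100],[-0.025,-0.041,0.0145,0,0,-8.93,100],[-0.0183,-0.0445,0.0145,0,0,-8.92,100],[-0.011,-0.047,0.0145,0,0,-8.93,100],[-0.004,-0.048,0.0145,0,0,-8.92,100],[0.0037,-0.048,0.0145,0,0,-8.93,100],[0.011,-0.047,0.0145,0,0,-8.92,100],[0.018,-0.0446,0.0145,0,0,-8.93,100],[0.025,-0.041,0.0145,0,0,-8.92,100],[0.031,-0.037,0.0145,0,0,-8.93,100]]]'

```text
clock: 2.35
eef_pos: [0.4348, -0.247, 0.2595]
ee_rot: [3.141, -0.001, 0.218]
force: [0.3, -0.1, 0.3]
finger_gap: 0.607
```

Run:
```python
from h import *
plan([((.434,-.248,.178),12.2,5,120),((.434,-.248,.178),12.2,5,255)])
```

```text
[[[-0.0002,0.0002,0.0163,0.01,-0.01,0.05,120],[-0.0002,0.0001,0.0163,0.01,-0.01,0.05,120],[-0.0002,0.0002,0.0163,0.01,-0.01,0.05,120],[-0.0002,0.0001,0.0163,0.01,0,0.06,120],[-0.0002,0.0002,0.0163,0.0,-0.01,0.05,120],[0,0,0.0,0.0,0.0,0.0,255],[0,0,0.0,0.0,0.0,0.0,255],[0,0,0.0,0.0,0.0,0.0,255],[0,0,0.0,0.0,0.0,0.0,255],[0,0,0.0,0.0,0.0,0.0,255]]]
[ 0.434 -0.248  0.178] [180.    0.   12.2] 10
```

Call:
move_arm --series '[[[0,0,0.0163,0,0,0,120],[0,0,0.0163,0,0,0,120],[0,0,0.0163,0,0,0,120],[0,0,0.0163,0,0,0,120],[0,0,0.0163,0,0,0,120],[0,0,0,0,0,0,255],[0,0,0,0,0,0,255],[0,0,0,0,0,0,255],[0,0,0,0,0,0,255],[0,0,0,0,0,0,255]]]' --squeeze 120

```text
clock: 3.6
eef_pos: [0.4339, -0.2481, 0.1784]
ee_rot: [3.141, -0.0, 0.213]
force: [-0.0, -0.7, -1.0]
finger_gap: 0.208
```

Run:
```python
from h import *
plan([((.44,-.2,.40),8,5,255),((.47,0,.452),0,5,255),((.496,.2607,.452),-6.4,8,255),((.496,.2607,.452),-6.4,2,255)])
```

```text
[[[0.0032,-0.0091,-0.0443,0.0,0,0.84,255],[0.0031,-0.0092,-0.0443,0.0,0,0.84,255],[0.003,-0.0092,-0.0443,0.0,0,0.84,255],[0.0028,-0.0093,-0.0444,0.01,-0.01,0.84,255],[0.0027,-0.0093,-0.0443,0.0,-0.01,0.83,255],[0.0115,-0.0388,-0.0104,0.0,0.0,1.6,255],[0.0104,-0.0391,-0.0104,0.0,0.0,1.6,255],[0.0093,-0.0393,-0.0104,0.0,0.0,1.6,255],[0.0083,-0.0396,-0.0104,0.0,0.0,1.6,255],[0.0071,-0.0398,-0.0105,0.0,0.0,1.6,255]]]
[[[0.0033,-0.0326,0.0,0.0,0.0,0.8,255],[0.0028,-0.0326,0.0,0.0,0.0,0.8,255],[0.0023,-0.0327,0.0,0.0,0.0,0.8,255],[0.0019,-0.0327,0.0,0.0,0.0,0.8,255],[0.0014,-0.0327,0.0,0.0,0.0,0.8,255],[0.001,-0.0327,0.0,0.0,0.0,0.8,255],[0.0005,-0.0328,0.0,0.0,0.0,0.8,255],[0.0001,-0.0328,0.0,0.0,0.0,0.8,255],[0,0.0,0.0,0.0,0.0,0.0,255],[0,0.0,0.0,0.0,0.0,0.0,255]]]
[0.496  0.2607 0.452 ] [180.    0.   -6.4] 20
```

Call:
move_arm --series '[[[0.0032,-0.0091,-0.0443,0,0,0.84,255],[0.0031,-0.0092,-0.0443,0,0,0.84,255],[0.003,-0.0092,-0.0443,0,0,0.84,255],[0.0028,-0.0093,-0.0444,0,0,0.84,255],[0.0027,-0.0093,-0.0443,0,0,0.83,255],[0.0115,-0.0388,-0.0104,0,0,1.6,255],[0.0104,-0.039,-0.0104,0,0,1.6,255],[0.0093,-0.0393,-0.0104,0,0,1.6,255],[0.0083,-0.0396,-0.0104,0,0,1.6,255],[0.0071,-0.0398,-0.0105,0,0,1.6,255]]]'

```text
clock: 4.85
eef_pos: [0.4698, 0.0012, 0.4523]
ee_rot: [3.141, -0.0, -0.001]
force: [0.1, -0.7, -1.6]
finger_gap: 0.209
```

Call:
move_arm --series '[[[0.0033,-0.0326,0,0,0,0.8,255],[0.0028,-0.0326,0,0,0,0.8,255],[0.0023,-0.0327,0,0,0,0.8,255],[0.0019,-0.0327,0,0,0,0.8,255],[0.0014,-0.0327,0,0,0,0.8,255],[0.001,-0.0327,0,0,0,0.8,255],[0.0005,-0.0328,0,0,0,0.8,255],[0,-0.0328,0,0,0,0.8,255],[0,0,0,0,0,0,255],[0,0,0,0,0,0,255]]]'

```text
clock: 6.1
eef_pos: [0.4959, 0.26, 0.4516]
ee_rot: [3.14, 0.0, -0.112]
force: [-0.7, -0.1, -3.1]
finger_gap: 0.207
```

Run:
```python
from h import *
a=arm.read_camera("top");b=arm.read_camera("side")
cv2.imwrite("pics/c1.png",np.hstack([cv2.resize(a[150:270,100:240],None,fx=3.4,fy=3.4,interpolation=2)[:390,:400] if 0 else cv2.resize(a[160:250,120:210],(400,400),interpolation=2),cv2.resize(b[240:330,200:290],(400,400),interpolation=2)]))
o=arm.observe(); print(o["eef_pos"],o["ee_rot"],o["force"])
p=o["eef_pos"]; y=o["ee_rot"][2]+1.571
Rz=R.from_euler('z',y); hook=p+Rz.apply([.130,-.02,-.164]); print("hook",hook)
for c,(x0,y0) in (("top",(120,160)),("side",(200,240))):
    for n,q in(("mid",[.13,-.02,-.164]),("elbow",[.13,0,-.164]),("end",[.13,-.036,-.164])):
        print(c,n,((proj(c,p+Rz.apply(q))[0]-[x0,y0])*400/90).round())
    print(c,"eye",((proj(c,[.590,.381,.288])[0]-[x0,y0])*400/90).round())
```

```text
[0.49617344 0.25944404 0.45170475] [ 3.14050359e+00 -5.46385583e-05 -1.13124009e-01] [-1.17513833  0.1937219  -1.889793  ]
hook [0.53069453 0.38636249 0.28770475]
top mid [ 90. 273.]
top elbow [ 84. 311.]
top end [ 94. 243.]
top eye [103. 161.]
side mid [261. 235.]
side elbow [296. 252.]
side end [233. 221.]
side eye [156. 187.]
```

View pics/c1.png

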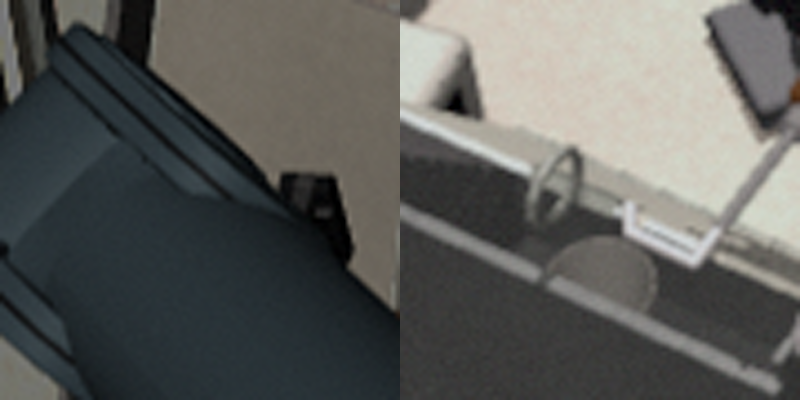

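Right half (side view): the hook's cross piece runs from (700,258) to (635,232), just right of the eye centred at (555,188). It sits about 3 mm low against the prediction. In the left half the arm hides the eye. I will raise it 3 mm and slide it in sideways.

Call:
move_arm --series '[[[0.006,0,-0.003,0,0,0,255],[0.008,0,0,0,0,0,255],[0.008,0,0,0,0,0,255],[0.008,0,0,0,0,0,255],[0.008,0,0,0,0,0,255],[0.008,0,0,0,0,0,255],[0.007,0,0,0,0,0,255],[0.006,0,0,0,0,0,255],[0,0,0,0,0,0,255],[0,0,0,0,0,0,255]]]'

```text
clock: 7.45
eef_pos: [0.5543, 0.2543, 0.4548]
ee_rot: [3.142, 0.0, -0.111]
force: [0.7, -0.7, -1.1]
finger_gap: 0.208
```

Run:
```python
from h import *
b=arm.read_camera("side");cv2.imwrite("pics/c2.png",cv2.resize(b[240:330,200:290],(400,400),interpolation=2))
o=arm.observe(); print(o["eef_pos"],o["ee_rot"],o["force"])
```

```text
[0.55431474 0.25426386 0.45489759] [ 3.14154723e+00  2.13416304e-04 -1.11206196e-01] [-0.34167523 -0.16841431 -1.49449267]
```

View pics/c2.png

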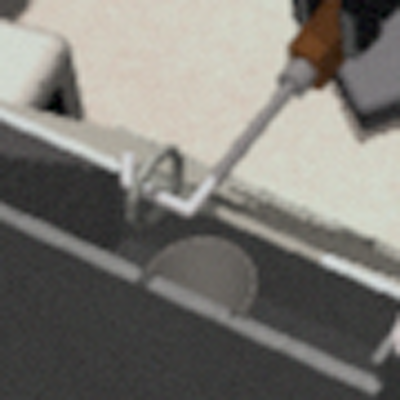

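The hook is through the ring: tip at (128,165) on the left of it, elbow at (190,210) on the right. Force is about zero. Next I compute the arc.

Run:
```python
import numpy as np
th=np.concatenate([[0,.03,.08],np.linspace(.15,2.18,25),[2.23,2.27,2.27]]); f=.9076+th
d=np.c_[-.2*np.diff(np.cos(f)),-.2*np.diff(np.sin(f))].round(4)
for i in range(0,30,10): print(str([[[0,a,b,0,0,0,255] for a,b in d[i:i+10].tolist()]]).replace(" ",""))
print(len(d),d.sum(0))
```

```text
[[[0,0.0048,-0.0036,0,0,0,255],[0,0.0082,-0.0057,0,0,0,255],[0,0.0119,-0.0073,0,0,0,255],[0,0.0151,-0.0077,0,0,0,255],[0,0.0157,-0.0064,0,0,0,255],[0,0.0161,-0.005,0,0,0,255],[0,0.0165,-0.0036,0,0,0,255],[0,0.0168,-0.0022,0,0,0,255],[0,0.0169,-0.0008,0,0,0,255],[0,0.0169,0.0006,0,0,0,255]]]
[[[0,0.0168,0.002,0,0,0,255],[0,0.0166,0.0035,0,0,0,255],[0,0.0162,0.0048,0,0,0,255],[0,0.0157,0.0062,0,0,0,255],[0,0.0152,0.0075,0,0,0,255],[0,0.0145,0.0088,0,0,0,255],[0,0.0137,0.0099,0,0,0,255],[0,0.0128,0.0111,0,0,0,255],[0,0.0118,0.0121,0,0,0,255],[0,0.0107,0.0131,0,0,0,255]]]
[[[0,0.0096,0.0139,0,0,0,255],[0,0.0084,0.0147,0,0,0,255],[0,0.0071,0.0153,0,0,0,255],[0,0.0058,0.0159,0,0,0,255],[0,0.0044,0.0163,0,0,0,255],[0,0.003,0.0166,0,0,0,255],[0,0.0016,0.0168,0,0,0,255],[0,0.0003,0.01,0,0,0,255],[0,-0.0001,0.008,0,0,0,255],[0,-0.0,-0.0,0,0,0,255]]]
30 [0.323  0.1648]
```

Call:
move_arm --series '[[[0,0.0048,-0.0036,0,0,0,255],[0,0.0082,-0.0057,0,0,0,255],[0,0.0119,-0.0073,0,0,0,255],[0,0.015,-0.0077,0,0,0,255],[0,0.0157,-0.0064,0,0,0,255],[0,0.016,-0.005,0,0,0,255],[0,0.0165,-0.0036,0,0,0,255],[0,0.0168,-0.0022,0,0,0,255],[0,0.0169,-0.0008,0,0,0,255],[0,0.0169,0.0006,0,0,0,255]]]'

```text
clock: 8.75
eef_pos: [0.539, 0.1152, 0.4966]
ee_rot: [-3.141, -0.0, -0.112]
force: [1.0, 2.0, -2.5]
finger_gap: 0.204
```

Run:
```python
from h import *
b=arm.read_camera("side");cv2.imwrite("pics/c3.png",cv2.resize(b[190:340,190:390],(640,480),interpolation=2))
o=arm.observe(); print(o["eef_pos"],o["ee_rot"],o["force"])
```

```text
[0.53918027 0.11265335 0.49633251] [ 3.13945284e+00  2.84186334e-04 -1.14502501e-01] [ 0.81657212 -1.16847677 -2.34123024]
```

View pics/c3.png

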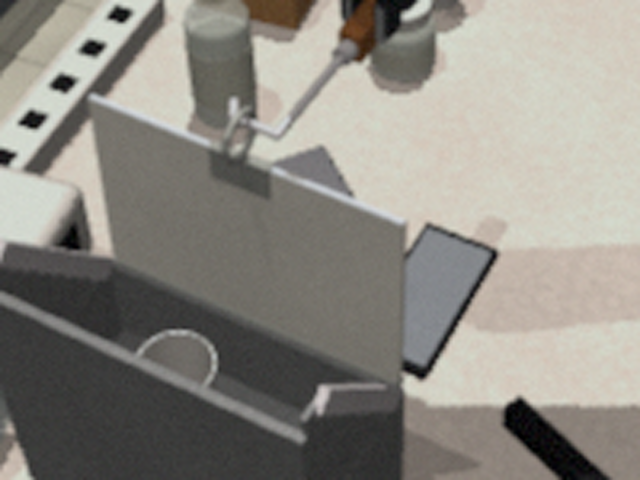

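The flap stands near vertical with the hook still in the eye (235,130), and the bin cup's rim shows at (178,355). Going on.

Call:
move_arm --series '[[[0,0.0168,0.002,0,0,0,255],[0,0.0166,0.0035,0,0,0,255],[0,0.0162,0.0048,0,0,0,255],[0,0.0157,0.0062,0,0,0,255],[0,0.0152,0.0075,0,0,0,255],[0,0.0145,0.0088,0,0,0,255],[0,0.0137,0.01,0,0,0,255],[0,0.0128,0.011,0,0,0,255],[0,0.0118,0.012,0,0,0,255],[0,0.0107,0.013,0,0,0,255]]]'

```text
clock: 10.05
eef_pos: [0.523, -0.0275, 0.4169]
ee_rot: [-3.142, 0.0, -0.111]
force: [1.1, 2.2, -2.0]
finger_gap: 0.212
```

Call:
move_arm --series '[[[0,0.0096,0.014,0,0,0,255],[0,0.0084,0.0147,0,0,0,255],[0,0.007,0.0153,0,0,0,255],[0,0.0058,0.0159,0,0,0,255],[0,0.0044,0.0163,0,0,0,255],[0,0.003,0.0166,0,0,0,255],[0,0.0016,0.0168,0,0,0,255],[0,0,0.01,0,0,0,255],[0,0,0.008,0,0,0,255],[0,0,0,0,0,0,255]]]'

```text
clock: 11.3
eef_pos: [0.5186, -0.0662, 0.2898]
ee_rot: [-3.142, 0.001, -0.111]
force: [0.1, -0.2, -0.4]
finger_gap: 0.21
```

Run:
```python
from h import *
a=arm.read_camera("top");b=arm.read_camera("side")
cv2.imwrite("pics/c4.png",cv2.resize(np.vstack([b[150:340,170:410]]),(760,600),interpolation=2))
o=arm.observe(); print(o["eef_pos"],o["ee_rot"],o["force"])
for c in("top","side"): look(c,["flap","flap_eye","bincup_mid","carton"])
```

```text
[ 0.518843   -0.06625832  0.29044474] [ 3.14154287e+00 -4.26397291e-04 -1.11295178e-01] [ 0.50330765  0.18029044 -0.77606941]
top flap 0.91 [0.559 0.173 0.135] [243. 216.]
top flap_eye 0.76 [0.57  0.176 0.134] [242. 212.]
top bincup_mid 0.55 [0.617 0.339 0.101] [185. 201.]
top carton 0.7 [0.488 0.364 0.113] [173. 248.]
top carton 0.19 [ 0.639 -0.285  0.057] [406. 186.]
side flap 0.7 [0.565 0.185 0.133] [288. 266.]
side flap_eye 0.85 [0.562 0.188 0.137] [288. 266.]
side flap_eye 0.49 [0.467 0.116 0.007] [331. 288.]
side bincup_mid 0.69 [0.622 0.313 0.117] [246. 300.]
```

View pics/c4.png

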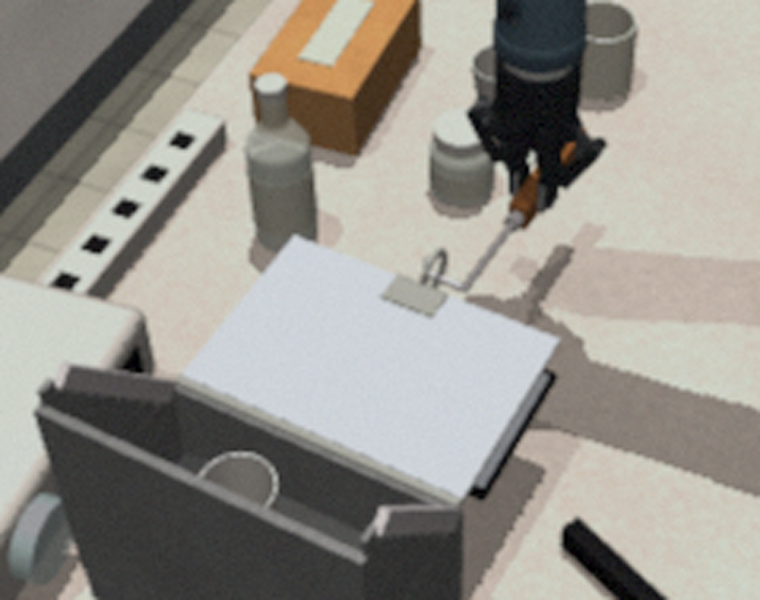

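Call:
move_arm --series '[[[0,0,0.002,0,0,0,255],[0,0,0.002,0,0,0,255],[0,0,0.002,0,0,0,255],[0,0,0.002,0,0,0,255],[0,0,0,0,0,0,255],[0,0,0,0,0,0,255],[0,0,0,0,0,0,255],[0,0,0,0,0,0,255],[0,0,0,0,0,0,255],[0,0,0,0,0,0,255]]]'

```text
clock: 13.05
eef_pos: [0.52, -0.0663, 0.2831]
ee_rot: [-3.14, -0.004, -0.113]
force: [2.0, -0.6, 6.2]
finger_gap: 0.206
```

Run:
```python
from h import *
b=arm.read_camera("side");o=arm.observe(); print(o["eef_pos"],o["force"])
bg=cv2.imread("pics/c4.png"); b2=cv2.resize(b[150:340,170:410],(760,600),interpolation=2)
# shift of flap patch (ring/plate edge)
t=cv2.cvtColor(bg,6)[270:370,300:560].astype(np.float32);u=cv2.cvtColor(b2,6)[270:370,300:560].astype(np.float32); print(cv2.phaseCorrelate(t,u))
a=np.radians(52)
# predicted image of flap free-edge corners vs theta
pose=[.5845,.3318,1.4595]
Rz=R.from_euler('z',pose[2])
for th in(1.9,2.0,2.1,2.2):
    q=[Rz.apply([-.073+.18*np.cos(a+th),s*.131,.13+.18*np.sin(a+th)])+[pose[0],pose[1],0] for s in(-1,1)]
    print(th,((proj("side",q)-[170,150])*[760/240,600/190]).round().tolist())
```

```text
[ 0.52004352 -0.06627161  0.28311794] [ 1.57730079 -1.30218311  5.77477573]
((-0.21157060546721596, -0.12650724920656842), 0.5426304321289063)
1.9 [[296.0, 193.0], [567.0, 302.0]]
2.0 [[301.0, 204.0], [568.0, 313.0]]
2.1 [[304.0, 216.0], [569.0, 324.0]]
2.2 [[307.0, 229.0], [569.0, 337.0]]
```

Call:
move_arm --series '[[[0,0,-0.008,0,0,0,255],[0,0,-0.008,0,0,0,255],[0,0,0,0,0,0,255],[-0.01,0,0,0,0,0,255],[-0.012,0,0,0,0,0,255],[-0.012,0,0,0,0,0,255],[-0.012,0,0,0,0,0,255],[-0.012,0,0,0,0,0,255],[-0.012,0,0,0,0,0,255],[0,0,0,0,0,0,255]]]'

```text
clock: 14.35
eef_pos: [0.4471, -0.0587, 0.2976]
ee_rot: [3.14, 0.003, -0.111]
force: [-0.3, -0.5, -2.8]
finger_gap: 0.202
```

Run:
```python
from h import *
o=arm.observe(); print(o["eef_pos"],o["ee_rot"],o["force"]); p=o["eef_pos"]
plan([(p+[-.01,-.05,.04],-6,3,255),((.434,-.248,.25),12.2,7,255),((.434,-.248,.179),12.2,5,255),((.434,-.248,.179),12.2,5,120)])
```

```text
[ 0.44707743 -0.05869835  0.29756387] [ 3.14036309  0.00349349 -0.1112065 ] [-0.28526987 -0.53748908 -2.81936147]
[[[-0.0015,0.017,-0.0133,0.02,0.07,-0.12,255],[-0.0015,0.0169,-0.0133,0.02,0.07,-0.13,255],[-0.0016,0.0169,-0.0133,0.03,0.06,-0.12,255],[0.0016,0.0198,0.0125,0,0.0,-2.6,255],[0.0008,0.0199,0.0125,0,0.0,-2.6,255],[-0.0002,0.0199,0.0125,0,0.0,-2.6,255],[-0.0011,0.0199,0.0125,0,0.0,-2.6,255],[-0.0019,0.0198,0.0125,0,0.0,-2.6,255],[-0.0029,0.0197,0.0125,0,0.0,-2.6,255],[-0.0037,0.0196,0.0125,0,0.0,-2.6,255]]]
[[[0,0,0.0142,0,0.0,0,255],[0,0,0.0142,0,0.0,0,255],[0,0,0.0142,0,0.0,0,255],[0,0,0.0142,0,0.0,0,255],[0,0,0.0142,0,0.0,0,255],[0,0,0.0,0,0.0,0,120],[0,0,0.0,0,0.0,0,120],[0,0,0.0,0,0.0,0,120],[0,0,0.0,0,0.0,0,120],[0,0,0.0,0,0.0,0,120]]]
[ 0.434 -0.248  0.179] [-180.     0.    12.2] 20
```

Call:
move_arm --series '[[[-0.0015,0.017,-0.0133,0,0.07,-0.12,255],[-0.0015,0.017,-0.0133,0,0.07,-0.13,255],[-0.0016,0.017,-0.0133,0,0.06,-0.12,255],[0.0016,0.0198,0.0125,0,0,-2.6,255],[0.0008,0.02,0.0125,0,0,-2.6,255],[0,0.02,0.0125,0,0,-2.6,255],[-0.001,0.02,0.0125,0,0,-2.6,255],[-0.002,0.0198,0.0125,0,0,-2.6,255],[-0.003,0.0197,0.0125,0,0,-2.6,255],[-0.0037,0.0196,0.0125,0,0,-2.6,255]]]'

```text
clock: 15.6
eef_pos: [0.4351, -0.2491, 0.2494]
ee_rot: [-3.142, -0.001, 0.214]
force: [-0.4, -0.8, -1.6]
finger_gap: 0.206
```

Call:
move_arm --series '[[[0,0,0.014,0,0,0,255],[0,0,0.014,0,0,0,255],[0,0,0.014,0,0,0,255],[0,0,0.014,0,0,0,255],[0,0,0.013,0,0,0,255],[0,0,0,0,0,0,255],[0,0,0,0,0,0,255],[0,0,0,0,0,0,120],[0,0,0,0,0,0,100],[0,0,0,0,0,0,100]]]'

```text
clock: 16.85
eef_pos: [0.4365, -0.2486, 0.1819]
ee_rot: [3.14, -0.004, 0.212]
force: [-0.2, -0.8, 0.6]
finger_gap: 0.607
```

Run:
```python
from h import *
o=arm.observe(); print(o["eef_pos"],o["ee_rot"],o["force"])
```

```text
[ 0.43653534 -0.24858021  0.18187784] [ 3.14012532 -0.00367231  0.21239291] [-0.17447253 -0.78164059  0.57248746]
```

Call:
move_arm --series '[[[0,0,-0.02,0,0,0,100],[0,0,-0.025,0,0,0,100],[0,0,-0.03,0,0,0,0],[0,0,-0.03,0,0,0,0],[0,0,-0.03,0,0,0,0],[0,0.02,-0.02,0,0,0,0],[0,0.02,0,0,0,0,0],[0,0.02,0,0,0,0,0],[0,0.02,0,0,0,0,0],[0,0,0,0,0,0,0]]]'

```text
clock: 18.1
eef_pos: [0.4526, -0.3283, 0.3357]
ee_rot: [3.141, -0.003, 0.21]
force: [-0.6, -0.1, -0.8]
finger_gap: 0.998
```

Run:
```python
from h import *
a=arm.read_camera("top");b=arm.read_camera("side")
cv2.imwrite("pics/ta.png",a);cv2.imwrite("pics/sa.png",b)
A=cv2.resize(np.clip(a[140:330,150:500]*2.,0,255).astype(np.uint8),(700,380),interpolation=2)
B=np.hstack([cv2.resize(b[145:215,280:390],(345,220),interpolation=2),cv2.resize(np.clip(b[260:340,190:315]*1.3,0,255).astype(np.uint8),(355,220),interpolation=2)])
cv2.imwrite("pics/c5.png",np.vstack([A,B]))
for c in("top","side"): look(c,["cup_mid","bincup_mid","carton","jar","mug","rod_grip"])
```

```text
top cup_mid 0.77 [ 0.643 -0.289  0.06 ] [407. 184.]
top bincup_mid 0.89 [0.617 0.341 0.098] [184. 201.]
top bincup_mid 0.68 [ 0.436 -0.25   0.023] [398. 258.]
top bincup_mid 0.41 [0.488 0.064 0.012] [288. 246.]
top carton 0.59 [0.486 0.367 0.112] [172. 249.]
top jar 0.59 [ 0.625 -0.171  0.084] [367. 191.]
top jar 0.51 [0.638 0.049 0.028] [290. 194.]
top mug 0.79 [ 0.58  -0.412  0.033] [449. 205.]
top rod_grip 0.91 [0.3   0.229 0.028] [231. 316.]
top rod_grip 0.67 [ 0.434 -0.25   0.026] [398. 259.]
top rod_grip 0.62 [ 0.643 -0.287  0.059] [406. 184.]
side cup_mid 0.7 [ 0.635 -0.267  0.067] [327. 176.]
side bincup_mid 0.64 [0.625 0.311 0.117] [245. 299.]
side carton 0.16 [ 0.438 -0.231  0.027] [379. 207.]
side jar 0.72 [ 0.629 -0.148  0.059] [315. 200.]
side jar 0.57 [0.563 0.188 0.143] [288. 265.]
side mug 0.59 [ 0.566 -0.374  0.057] [356. 165.]
side rod_grip 0.86 [ 0.439 -0.231  0.03 ] [378. 206.]
```

View pics/c5.png

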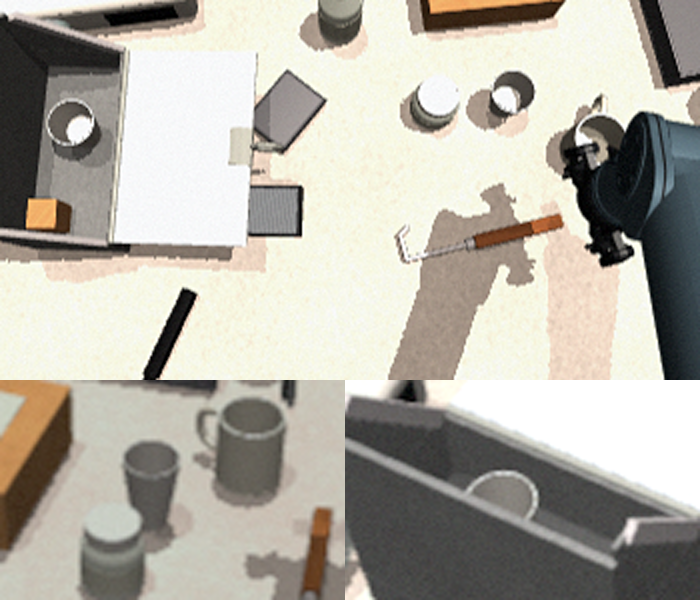

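Top panel: rim of the loose cup at (513,93), bin cup rim at (72,123), carton at (47,215), rod lying flat. The lower panels show the same cups from the side at (152,462) and (502,497). I'll refine the rims with an overlay.

Run:
```python
from h import *
T=lambda u,v:(150+u/2,140+v/2)
e={"cup":[px2w("top",*T(513,93),.09),px2w("side",328.5,171.1,.09)],"bin":[px2w("top",*T(72,123),.135),px2w("side",245.3,302.5,.135)]}
ims={"top":cv2.imread("pics/ta.png"),"side":cv2.imread("pics/sa.png")}; t=np.linspace(0,2*np.pi,40); pan=[]
for n,z in(("cup",.09),("bin",.135)):
    m=np.mean(e[n],0); print(n,np.round(e[n],4).tolist(),m.round(4)); row=[]
    for c in("top","side"):
        u,v=(proj(c,m)[0]-20).astype(int); k=7.5
        im=cv2.resize(ims[c][v:v+40,u:u+40],None,fx=k,fy=k,interpolation=2); im=np.clip(im*(255./np.percentile(im,98)),0,255).astype(np.uint8)
        q=(proj(c,np.c_[m[0]+.032*np.cos(t),m[1]+.032*np.sin(t),0*t+z])-[u,v]+.5)*k
        cv2.polylines(im,[q.astype(np.int32)],True,(0,0,255),1); row.append(im)
        print(n,c,"px/m x",((proj(c,m+[.01,0,0])-proj(c,m))[0]*k).round(1),"y",((proj(c,m+[0,.01,0])-proj(c,m))[0]*k).round(1))
    pan.append(np.hstack(row))
cv2.imwrite("pics/c6.png",np.vstack(pan))
```

```text
cup [[0.6289, -0.2805, 0.09], [0.6298, -0.2673, 0.09]] [ 0.6294 -0.2739  0.09  ]
cup top px/m x [ -2.6 -25.8] y [-26.6   1.4]
cup side px/m x [-20.8  -5.5] y [-8.3 13.2]
bin [[0.6079, 0.3251, 0.135], [0.6112, 0.3296, 0.135]] [0.6096 0.3273 0.135 ]
bin top px/m x [  0.3 -27.2] y [-28.    1.4]
bin side px/m x [-27.1  -9.9] y [-15.   23.8]
```

View pics/c6.png

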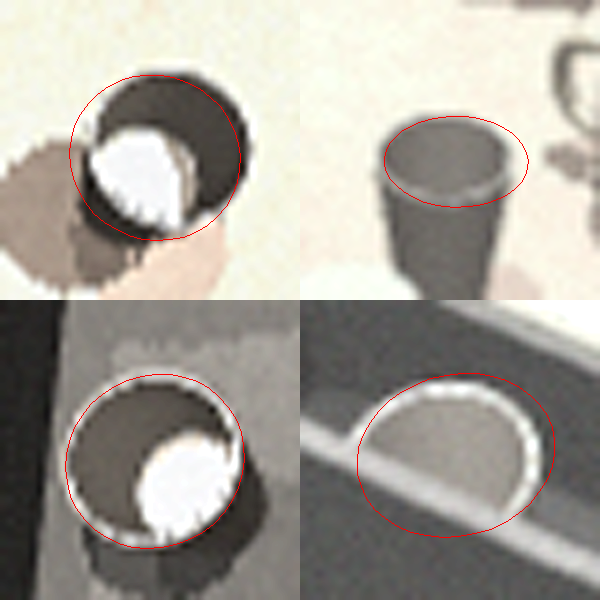

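Run:
```python
from h import *
plan([((.633,-.277,.33),-6.4,6,0),((.633,-.277,.31),-6.4,4,0),((.633,-.277,.23),-6.4,5,0),((.633,-.277,.23),-6.4,5,255)])
```

```text
[[[0.0311,-0.0017,0.0012,0.01,-0.03,3.1,0],[0.031,-0.0034,0.0012,0.01,-0.03,3.1,0],[0.0307,-0.0051,0.0012,0.0,-0.03,3.1,0],[0.0304,-0.0068,0.0012,0.01,-0.04,3.09,0],[0.03,-0.0084,0.0012,0.0,-0.03,3.1,0],[0.0295,-0.0099,0.0011,0.01,-0.04,3.09,0],[0,0,0.005,0,0.0,0.0,0],[0,0,0.005,0,0.0,0.0,0],[0,0,0.005,0,0.0,0.0,0],[0,0,0.005,0,0.0,0.0,0]]]
[[[0,0,0.016,0,0.0,0.0,0],[0,0,0.016,0,0.0,0.0,0],[0,0,0.016,0,0.0,0.0,0],[0,0,0.016,0,0.0,0.0,0],[0,0,0.016,0,0.0,0.0,0],[0,0,0.0,0,0.0,0.0,255],[0,0,0.0,0,0.0,0.0,255],[0,0,0.0,0,0.0,0.0,255],[0,0,0.0,0,0.0,0.0,255],[0,0,0.0,0,0.0,0.0,255]]]
[ 0.633 -0.277  0.23 ] [-180.     0.    -6.4] 20
```

Call:
move_arm --series '[[[0.031,-0.0017,0.0012,0,0,3.1,0],[0.031,-0.0034,0.0012,0,0,3.1,0],[0.0307,-0.005,0.0012,0,0,3.1,0],[0.0304,-0.0068,0.0012,0,-0.1,3.1,0],[0.03,-0.0084,0.0012,0,-0.1,3.1,0],[0.0295,-0.01,0.001,0,0,3.1,0],[0,0,0.005,0,0,0,0],[0,0,0.005,0,0,0,0],[0,0,0.005,0,0,0,0],[0,0,0.005,0,0,0,0]]]'

```text
clock: 20.05
eef_pos: [0.6322, -0.2778, 0.3098]
ee_rot: [3.141, 0.001, -0.113]
force: [-0.5, 0.8, -1.4]
finger_gap: 1.0
```

Call:
move_arm --series '[[[0,0,0.016,0,0,0,0],[0,0,0.016,0,0,0,0],[0,0,0.016,0,0,0,0],[0,0,0.016,0,0,0,0],[0,0,0.016,0,0,0,0],[0,0,0,0,0,0,0],[0,0,0,0,0,0,0],[0,0,0,0,0,0,0],[0,0,0,0,0,0,0],[0,0,0,0,0,0,0]]]'

```text
clock: 21.3
eef_pos: [0.633, -0.2772, 0.2305]
ee_rot: [3.141, -0.0, -0.112]
force: [-1.0, 1.4, 0.0]
finger_gap: 1.001
```

Run:
```python
from h import *
b=arm.read_camera("side");o=arm.observe(); print(o["eef_pos"],o["ee_rot"],o["force"])
cv2.imwrite("pics/c7.png",cv2.resize(b[130:220,275:375],(600,540),interpolation=2))
```

```text
[ 0.63295436 -0.2771993   0.23039493] [ 3.14108656e+00 -3.17585349e-04 -1.12107751e-01] [0.26680267 0.15398269 0.00661709]
```

View pics/c7.png

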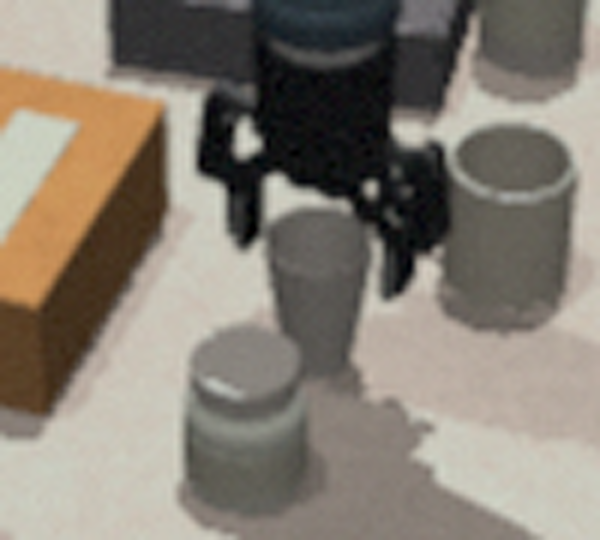

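The fingers straddle the cup: tips at (245,240) and (395,290), cup axis at about (320,260). Close and lift.

Call:
move_arm --series '[[[0,0,0,0,0,0,255],[0,0,0,0,0,0,255],[0,0,0,0,0,0,255],[0,0,0,0,0,0,255],[0,0,0,0,0,0,255],[0,0,-0.01,0,0,0,255],[0,0,-0.02,0,0,0,255],[0,0,-0.05,0,0,0,255],[0,0,-0.05,0,0,0,255],[0,0,-0.05,0,0,0,255]]]' --squeeze 30

```text
clock: 22.6
eef_pos: [0.6328, -0.2769, 0.4133]
ee_rot: [3.141, -0.001, -0.112]
force: [1.0, -1.0, -1.1]
finger_gap: 0.733
```

Run:
```python
from h import *
o=arm.observe(); print(o["eef_pos"],o["ee_rot"],o["force"])
plan([((.640,-.1,.45),-6.4,5,255),((.630,.1,.45),-6.4,5,255),((.611,.329,.45),-6.4,7,255),((.611,.329,.40),-6.4,3,255)])
```

```text
[ 0.63277516 -0.27691524  0.41331558] [ 3.14099463e+00 -1.43611450e-03 -1.11861539e-01] [ 1.00622393 -1.04866995 -1.07201678]
[[[-0.0025,-0.0353,-0.0074,0.01,-0.02,0,255],[-0.0025,-0.0353,-0.0073,0.01,-0.02,0,255],[-0.0025,-0.0353,-0.0074,0.0,-0.01,0,255],[-0.0025,-0.0354,-0.0073,0.01,-0.02,0,255],[-0.0025,-0.0353,-0.0074,0.0,-0.01,-0.01,255],[-0.0065,-0.0395,0.0,0.0,0,0.0,255],[-0.0064,-0.0395,0.0,0.0,0,0.0,255],[-0.0065,-0.0395,0.0,0.0,0,0.0,255],[-0.0064,-0.0396,0.0,0.0,0,0.0,255],[-0.0065,-0.0395,0.0,0.0,0,0.0,255]]]
[[[-0.0063,-0.0322,0.0,0.0,0,0.0,255],[-0.0063,-0.0322,0.0,0.0,0,0.0,255],[-0.0064,-0.0322,0.0,0.0,0,0.0,255],[-0.0063,-0.0322,0.0,0.0,0,0.0,255],[-0.0064,-0.0322,0.0,0.0,0,0.0,255],[-0.0063,-0.0322,0.0,0.0,0,0.0,255],[-0.0064,-0.0323,0.0,0.0,0,0.0,255],[0.0,0,0.0167,0.0,0,0.0,255],[0.0,0,0.0167,0.0,0,0.0,255],[0.0,0,0.0166,0.0,0,0.0,255]]]
[0.611 0.329 0.4  ] [180.   -0.   -6.4] 20
```

Call:
move_arm --series '[[[-0.0025,-0.0353,-0.0074,0,0,0,255],[-0.0025,-0.0353,-0.0073,0,0,0,255],[-0.0025,-0.0353,-0.0074,0,0,0,255],[-0.0025,-0.0354,-0.0073,0,0,0,255],[-0.0025,-0.0353,-0.0074,0,0,0,255],[-0.0065,-0.0395,0,0,0,0,255],[-0.0064,-0.0395,0,0,0,0,255],[-0.0065,-0.0395,0,0,0,0,255],[-0.0064,-0.0396,0,0,0,0,255],[-0.0065,-0.0395,0,0,0,0,255]]]'

```text
clock: 23.85
eef_pos: [0.6299, 0.1012, 0.4483]
ee_rot: [3.141, -0.002, -0.112]
force: [0.1, 0.4, -0.3]
finger_gap: 0.737
```

Call:
move_arm --series '[[[-0.0063,-0.0322,0,0,0,0,255],[-0.0063,-0.0322,0,0,0,0,255],[-0.0064,-0.0322,0,0,0,0,255],[-0.0063,-0.0322,0,0,0,0,255],[-0.0064,-0.0322,0,0,0,0,255],[-0.0063,-0.0322,0,0,0,0,255],[-0.0064,-0.0323,0,0,0,0,255],[0,0,0.0167,0,0,0,255],[0,0,0.0167,0,0,0,255],[0,0,0.0166,0,0,0,255]]]'

```text
clock: 25.1
eef_pos: [0.6118, 0.3272, 0.3956]
ee_rot: [3.14, -0.0, -0.114]
force: [-0.1, -0.9, -0.8]
finger_gap: 0.734
```

Run:
```python
from h import *
b=arm.read_camera("side");o=arm.observe(); p=o["eef_pos"];print(p,o["ee_rot"],o["force"])
u0,v0=190,210;k=6.
im=cv2.resize(b[v0:v0+100,u0:u0+130],None,fx=k,fy=k,interpolation=2)
t=np.linspace(0,2*np.pi,40)
for c,z,r,col in((p,p[2]-.14,.032,(0,0,255)),(p,p[2]-.23,.019,(0,0,255)),((.611,.3288),.135,.032,(0,255,0))):
    q=(proj("side",np.c_[c[0]+r*np.cos(t),c[1]+r*np.sin(t),0*t+z])-[u0,v0]+.5)*k; cv2.polylines(im,[q.astype(np.int32)],True,col,1)
cv2.imwrite("pics/c8.png",im)
```

```text
[0.61130501 0.32688259 0.39285361] [ 3.13769389e+00  2.94139386e-03 -1.13666033e-01] [-0.53787546  0.17958271 -1.95622172]
```

View pics/c8.png

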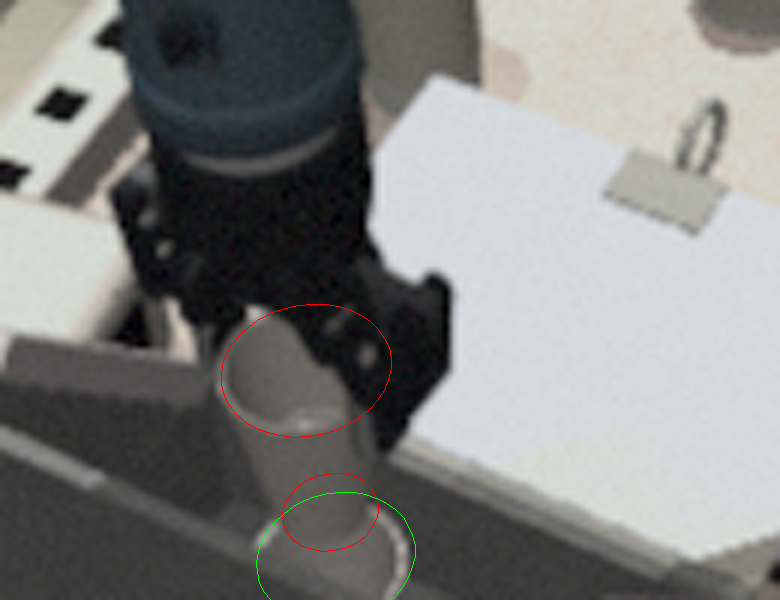

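The held cup (rim bottom at (300,432), base about (327,515)) hangs over the bin cup (right rim edge at (408,560)). It matches the prediction within about 2 mm. Shift 3 mm to +y and lower.

Call:
move_arm --series '[[[0,-0.003,0,0,0,0,255],[0,0,0.008,0,0,0,255],[0,0,0.01,0,0,0,255],[0,0,0.01,0,0,0,255],[0,0,0.01,0,0,0,255],[0,0,0.01,0,0,0,255],[0,0,0.008,0,0,0,255],[0,0,0.007,0,0,0,255],[0,0,0,0,0,0,255],[0,0,0,0,0,0,255]]]'

```text
clock: 26.4
eef_pos: [0.6118, 0.3319, 0.3341]
ee_rot: [-3.142, -0.0, -0.112]
force: [-0.1, -0.2, -0.7]
finger_gap: 0.735
```

Call:
move_arm --series '[[[0,0.001,0.004,0,0,0,255],[0,0,0.004,0,0,0,255],[0,0,0.004,0,0,0,255],[0,0,0.004,0,0,0,255],[0,0,0.004,0,0,0,255],[0,0,0.002,0,0,0,255],[0,0,0,0,0,0,255],[0,0,0,0,0,0,255],[0,0,0,0,0,0,255],[0,0,0,0,0,0,255]]]'

```text
clock: 27.65
eef_pos: [0.6116, 0.3308, 0.3118]
ee_rot: [3.141, -0.0, -0.112]
force: [0.0, -0.1, -0.5]
finger_gap: 0.729
```

Call:
move_arm --series '[[[0,0,0.001,0,0,0,255],[0,0,0.001,0,0,0,255],[0,0,0.001,0,0,0,255],[0,0,0,0,0,0,255],[0,0,0,0,0,0,255],[0,0,0,0,0,0,200],[0,0,0,0,0,0,60],[0,0,0,0,0,0,30],[0,0,0,0,0,0,30],[0,0,0,0,0,0,30]]]'

```text
clock: 28.9
eef_pos: [0.6116, 0.3307, 0.3085]
ee_rot: [3.141, 0.0, -0.112]
force: [0.2, -0.6, -0.3]
finger_gap: 0.881
```

Released (75 mm opening). Lift straight up, move clear and look.

Call:
move_arm --series '[[[0,0,-0.008,0,0,0,10],[0,0,-0.012,0,0,0,10],[0,0,-0.02,0,0,0,10],[0,0,-0.03,0,0,0,10],[0,0,-0.04,0,0,0,10],[0,0,-0.03,0,0,0,10],[0,0.04,0,0,0,0,10],[0,0.05,0,0,0,0,10],[0,0.05,0,0,0,0,10],[0,0.05,0,0,0,0,10]]]'

```text
clock: 30.15
eef_pos: [0.59, 0.1406, 0.4505]
ee_rot: [-3.142, -0.002, -0.112]
force: [0.6, -0.4, 0.6]
finger_gap: 0.958
```

Call:
move_arm --series '[[[0,0.05,0,0,0,0,10],[0,0.05,0,0,0,0,10],[0,0.05,0,0,0,0,10],[0,0.05,0,0,0,0,10],[0,0,0,0,0,0,10],[0,0,0,0,0,0,10],[0,0,0,0,0,0,10],[0,0,0,0,0,0,10],[0,0,0,0,0,0,10],[0,0,0,0,0,0,10]]]'

```text
clock: 31.4
eef_pos: [0.568, -0.0565, 0.4488]
ee_rot: [3.141, 0.0, -0.112]
force: [-0.2, -0.1, -0.5]
finger_gap: 0.964
```

Run:
```python
from h import *
a=arm.read_camera("top");b=arm.read_camera("side");o=arm.observe(); print(o["eef_pos"],o["force"],o["clock"])
t=np.linspace(0,2*np.pi,40); row=[]
for c,im,(u0,v0) in(("top",a,(155,160)),("side",b,(195,250))):
    k=4.; im=np.clip(im[v0:v0+80,u0:u0+100]*(2. if c=="top" else 1.2),0,255).astype(np.uint8); im=cv2.resize(im,None,fx=k,fy=k,interpolation=2)
    q=(proj(c,np.c_[.6115+.032*np.cos(t),.3305+.032*np.sin(t),0*t+.169])-[u0,v0]+.5)*k; cv2.polylines(im,[q.astype(np.int32)],True,(0,0,255),1); row.append(im)
A=cv2.resize(np.clip(a[150:330,260:460]*2.,0,255).astype(np.uint8),(400,270));B=cv2.resize(b[150:330,260:460],(400,270))
cv2.imwrite("pics/c9.png",np.vstack([np.hstack(row),np.hstack([A,B])]))
```

```text
[ 0.56798116 -0.0566358   0.44882596] [ 0.46006362 -0.72815429 -0.0466399 ] 31.5
```

View pics/c9.png

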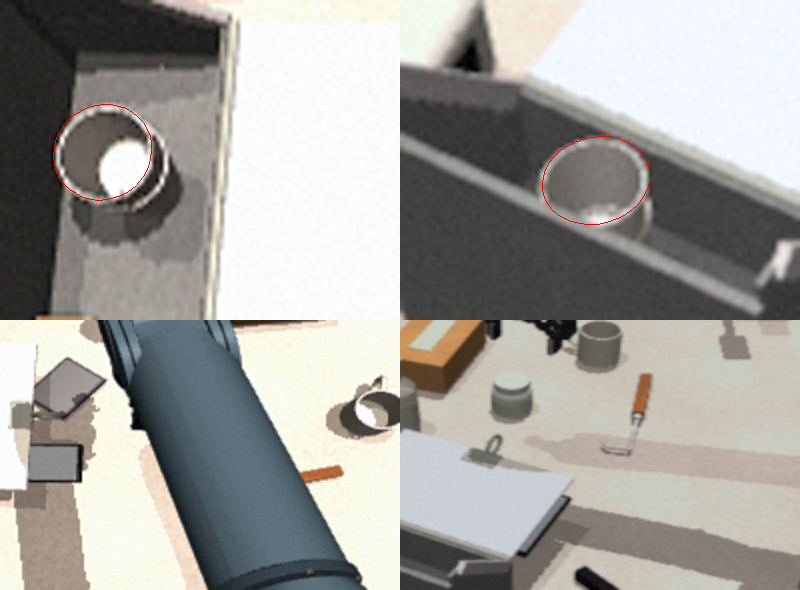

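The upper rim matches the predicted seated rim (z = 0.169) in both views: (103,152) from the top and (596,180) from the side. The lower cup's rim shows around it, the rod lies flat, and the flap is down.

```bash
python3 -c "
from workcell import arm
print(arm.job_done())"
```

```text
the job is handed in; nothing more can be done
None
```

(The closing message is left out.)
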